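Vent and unclamp the flask press through its guard

TASK

The flask press has to be let go: reach with the fingertips through the guard window over the ball-ended vent lever and press that lever fully down, then in the same way press the paddle-ended clamp lever fully down through the other window. Vent first; never touch the guard or any other part of the press, do not grasp or lift anything, leave the things standing around undisturbed, and finish with the hand clear and both levers down.

Things in the scene. Friction and masses are not known exactly. Their poses are not given: they have to be found in the camera images.
- press: Flask press fixed to the bench. Origin at bench level under the guard's centre; x to its back, y left, z up. Guard: closed white box, 190 (x) x 264 (y) mm; top slopes up to the back by 10 degrees, 108 mm high in front, 125 at the middle, 142 at the back; sheet 4 mm. Two windows in the top, 80 (y) x 110 mm (x), a 44 mm bar between. Ram and clamped flask behind it, x 95 to 240 mm, 150 mm high.
- window_left (a point): Centre of the left window (press y = +62 mm), on the guard's outer surface, 125 mm above the bench; axes as the press (not tilted). Closed fingers fit the window, widely opened ones do not.
- window_right (a point): Centre of the right window (press y = -62 mm), on the guard's outer surface, 125 mm above the bench; axes as the press (not tilted). Closed fingers fit the window, widely opened ones do not.
- vent (a joint): Vent lever's angle, rad: 0 fully up, 0.30 fully down against its stop; starts at 0 to 0.06. It has no spring: it moves with about 4 N on the ball and stays where it is left.
- vent_top (a point): Topmost point of the black ball, 30 mm in diameter, on the free end of the vent lever. 109 mm above the bench with the lever up, 87 mm fully down; pressed, it goes almost straight down. It is centred in y under the left or the right window, about 20 mm nearer the press's front than the window's centre. The lever's pivot axis runs along the press's y, 75 mm behind the ball.
- clamp (a joint): Clamp lever's angle, rad: 0 fully up, 0.30 fully down against its stop; starts at 0 to 0.06. It has no spring: it moves with about 4 N on the paddle and stays where it is left.
- clamp_top (a point): Centre of the upper face of the flat black paddle, 36 (x) x 46 (y) x 6 mm, on the free end of the clamp lever. 107 mm above the bench with the lever up, 85 mm fully down; pressed, it goes almost straight down. It is centred in y under the other window, about 20 mm nearer the press's front than the window's centre. The pivot axis runs along the press's y, 75 mm behind the paddle's centre.
- cast: Bystander: loose stone dental cast, 62 x 64 x 33 mm, beside the press; origin under its centre.
- jar: Bystander: loose closed jar, 56 mm in diameter, 75 mm high, beside the press; origin under its centre.
- bowl: Bystander: loose black rubber mixing bowl, 84 mm in diameter, 55 mm high, beside the press; origin under its centre.
- ring: Bystander: loose steel casting ring, 60 mm in diameter, 50 mm high, standing beside the press; origin under its centre.

How it is judged:
On the way, in this order (a step that is already met when the one before it is completed fails the run):
1. the ball-ended vent lever is fully down while the clamp lever is still up (value of joint vent above 0.26 rad and value of joint clamp below 0.13 rad), for 0.2 s.
2. the paddle-ended clamp lever is fully down, the vent lever still down (value of joint each of clamp, vent above 0.26 rad), for 0.2 s.
At the end, for the whole second after the job is handed in: Both levers are down (each beyond 0.26 rad of its 0.30), and the cast, jar, bowl and ring are at rest within 20 mm of where they stood (all of step 2 and distance of each of cast, jar, bowl, ring from where it was at the start of the episode below 0.02 m and linear speed of each of cast, jar, bowl, ring below 0.02 m/s); the robot touches nothing.
It fails at once if the guard or another part of the press other than the levers is touched (more than 1 N) (contact force between press and anything else above 1 N).
It fails at once if the clamp lever is pressed before the vent lever is down (value of joint clamp above 0.13 rad and value of joint vent below 0.24 rad).
It fails at once if a bystander is moved more than 20 mm, lifted more than 8 mm or knocked over (distance of any of cast, jar, bowl, ring from where it was at the start of the episode above 0.02 m or angle between any of cast, jar, bowl, ring's own z axis and vertical above 0.4 rad or height (world z) of any of cast, jar, bowl, ring above 0.008 m).
It also fails if it takes over 48 s, if anything falls off the work surface, if the arm or the gripper's body presses on something with over 40 N, if the wrist force passes 120 N, or if a joint passes its speed limit or range.

ROBOT

A 7-joint arm with a two-finger parallel gripper is mounted at the origin on the work surface. World frame = base frame: x ahead of the robot, y to its left, z up, the work surface at z = 0. Lengths are in m, angles in rad, forces in N, time in s.
With the tool pointing down it reaches from about 0.425 to 0.925 m from the base axis. Payload 6.8 kg.
Tool frame: the origin (TCP) lies midway between the tips of the shut fingers; the grasp point (between the pads) lies 19 mm behind it; z points along the fingers, x is the direction in which the jaws open and shut, and the axes are right-handed (so a half turn about z gives the same grasp; the last joint's range is limited). The gripper opens to 85 mm and grips with 20 to 120 N. Pads are 22 mm wide; open, the fingers measure 114 mm over their backs; the gripper's body (76 mm by 85 mm) begins 54 mm behind the grasp point. The pads swing forward as they close: fully open they stand 13 mm farther back than shut.
Start: joints at [-1.387, 0.477, 0.022, 1.555, -0.011, 1.109, -0.083], TCP at [0.194, 0.646, 0.231] pointing down, gripper open.
Joint ranges: [-2.96, 2.96], [-0.34, 2.1], [-1.41, 1.46], [0.24, 2.44], [-1.37, 4.51], [0.17, 1.92], [-2.96, 2.96]. Speed limits (rad/s): [2.39, 2.39, 3.14, 3.14, 3.14, 3.14, 3.14].

INTERFACE

Orientations are given as a unit quaternion [w, x, y, z].
In Python, from station import bot gives the robot as it stands.
- The arm moves only by the tool step_arm, never from a script. Its argument "increments" is a list of rows, each a list of 7 numbers: the shift along the tool's x, y, z in cm, then the turn, a rotation vector about the tool's x, y, z in degrees, then the closure, from 0 (fully open) to 1 (shut). A call has 1 to 20 rows; each row shifts and turns the commanded pose from where the row before left it, along the tool's axes as they then stand; what a row does not reach is not made up. A row lasts 1/10 s, in which the tool goes at most 50 mm and 8.59 degrees, less where a joint would pass 70% of its speed; a pose out of reach is approached as far as the arm can. A call is refused whole if a number of a shift passes 5 or a number of a turn 8.59, either way. A call with a gripper value outside its range is refused whole. The fingers move at their own pace and stop on an object; "squeeze" is the grip in N (left out, the last holds). Time passes only in rows, so rows that do not move let the fingers close. It gives the time, the measured TCP pose, the force and the opening at its end, in the units of the state.
- bot.get_obs(): the state, without advancing time (a new reading comes with each control period).
- bot.read_camera(name): name is "scene" or "top" or "wrist"; returns a dict with "pixels" (384x512x3 uint8, red, green, blue), "vertical_fov" (degrees; the focal length in pixels is half the picture's height over the tangent of half this angle, whatever the lens; pixels are square), "cx", "cy" (the principal point, pixels), "camera_from_world" (4x4, takes a point from world to camera coordinates). Camera axes: x right, y down, z forward; pixel columns grow to the right and rows downward; lengths in m; the calibration is good to about 2 mm. The wrist camera is an equidistant fisheye: a pixel r from the principal point sees the ray r / f radians off the axis. A picture is of the moment at which its call begins. There is no depth.
- bot.hand_in(): hands the job in, once; it reports no verdict.
Trained networks look in a picture, given as the dict that the camera call returned (one of the last four; its "shot" number tells which), for a name from the list of things; names that differ only in an ending like _2 or _b are one class to them, and where a whole thing is asked for, a point or a joint stands for the part that bears it (a point fixed in the world has none). Each returns a list of dicts, best first, with "score" (0 to 1); they miss things now and then, are a little off and sometimes report something else, mostly with a low value. They report only what shows in the picture. A call takes as long as a camera call.
- bot.find_in(picture, query): "point" ([column, row] in pixels, amid what is visible of it).
- bot.cut_out(picture, query): "pixels" (384x512 bool, what is visible of it) and "point" ([column, row] in pixels, amid what is visible of it).
- bot.pinpoint(picture, query): "point" ([column, row] in pixels: a listed point, or the origin of a listed thing).
The state is a dict: "t": time; "q": joint angles; "joint_vel": joint speeds; "joint_torque": joint torques, N m; "eef_pos": TCP position; "tool_rot": TCP orientation; "contact_force": force on the tool from outside, world axes, zero at the start; "torque": the same for the moment, N m; "gripper_width": opening from 0.0 (shut) to 1.0 (fully open).
Only numpy, scipy, OpenCV 4.12 (cv2) and the standard library are available. Lean on these libraries where they do the work, as an engineer would, in place of code of your own. Each camera call takes 0.05 s, during which the arm holds its last target.

## Working session

There is one attempt and no reset: what is moved stays moved. The work goes in short steps, Python scripts to look and compute and a tool call to move; the robot and the scene stay as the last step left them, time stands still between calls to the robot, and variables do not carry over. Pictures are saved under pics/ and viewed, and the job is handed in when it is done.

Besides the shell and the picture viewer there is one more tool, called by a JSON object that holds its "op" and its "data", one argument or row to a line. step_arm: Moves the arm, as the interface text tells. Its arguments: {"type":"object","properties":{"increments":{"type":"array"},"squeeze":{"type":"number"}},"required":["increments"]}

```bash
mkdir -p pics; ls; cat > h.py <<'E'
import numpy as np, cv2
from station import bot
from scipy.spatial.transform import Rotation as R
def save(p,n): cv2.imwrite('pics/'+n+'.png',p['pixels'][:,:,::-1])
def foc(p): return p['pixels'].shape[0]/2/np.tan(np.radians(p['vertical_fov'])/2)
def ray(p,uv,fish=False):
    f=foc(p); d=np.array([uv[0]-p['cx'],uv[1]-p['cy']])/f
    if fish:
        r=np.linalg.norm(d); v=np.r_[d/max(r,1e-9)*np.sin(r),np.cos(r)]
    else: v=np.r_[d,1.]
    T=np.array(p['camera_from_world']); Rm=T[:3,:3]
    v=Rm.T@v; return -Rm.T@T[:3,3], v/np.linalg.norm(v)
def atz(p,uv,z,fish=False):
    o,v=ray(p,uv,fish); return o+v*(z-o[2])/v[2]
def proj(p,X,fish=False):
    T=np.array(p['camera_from_world']); c=T[:3,:3]@np.array(X)+T[:3,3]; f=foc(p)
    if fish:
        r=np.hypot(c[0],c[1]); th=np.arctan2(r,c[2]); return np.array([p['cx'],p['cy']])+f*th*c[:2]/r
    return np.array([p['cx'],p['cy']])+f*c[:2]/c[2]
def tri(rs):
    A=np.zeros((3,3));b=np.zeros(3)
    for o,v in rs:
        P=np.eye(3)-np.outer(v,v);A+=P;b+=P@o
    X=np.linalg.solve(A,b); return X,[np.linalg.norm((np.eye(3)-np.outer(v,v))@(X-o)) for o,v in rs]
E
python3 - <<'E'
from h import *
np.set_printoptions(precision=4,suppress=True)
o=bot.get_obs();print(o['t'],o['eef_pos'],o['tool_rot'],o['gripper_width'])
P={}
for n in ['scene','top','wrist']:
    p=bot.read_camera(n);save(p,n+'0');P[n]=p
    print(n,p['vertical_fov'],p['cx'],p['cy'],np.linalg.inv(p['camera_from_world'])[:3,3])
    for q in ['press','window_left','window_right','vent_top','clamp_top','cast','jar','bowl','ring']:
        r=bot.pinpoint(p,q)
        print(q,[(np.round(a['point'],1),round(a['score'],2)) for a in r[:2]], end=' ')
        z={'window_left':.125,'window_right':.125,'vent_top':.107,'clamp_top':.105}.get(q,0)
        if r: print(atz(p,r[0]['point'],z,n=='wrist'))
        else: print()
print(bot.get_obs()['t'])
E
```

```text
pics
0.0 [0.194  0.6459 0.2303] [ 0.0006  0.8024  0.5968 -0.0007] 0.9963618669728471
scene 51.14572417362144 258.45402307375525 191.67758493463361 [ 0.9702 -0.5573  0.6567]
press [(array([203.4, 257.3]), 0.69)] [ 0.5298 -0.0745  0.    ]
window_left [(array([214.2, 201.2]), 0.82)] [ 0.5327 -0.0204  0.125 ]
window_right [(array([183.4, 234.4]), 0.75)] [ 0.5424 -0.1365  0.125 ]
vent_top [(array([205.6, 202.6]), 0.56)] [ 0.5042 -0.0159  0.107 ]
clamp_top [(array([177.6, 241.1]), 0.77)] [ 0.5289 -0.1418  0.105 ]
cast [(array([112.3, 336. ]), 0.75)] [ 0.505  -0.3217  0.    ]
jar [(array([281.2, 215.8]), 0.57)] [0.6134 0.1415 0.    ]
bowl [] 
ring [(array([204.2, 367.4]), 0.93)] [ 0.6901 -0.2849  0.    ]
top 55.30334468375724 254.735956876013 189.5755662180369 [0.4663 0.0472 0.8917]
press [(array([316.1, 219.5]), 0.81), (array([353.2, 222.2]), 0.25)] [ 0.5412 -0.0848  0.    ]
window_left [(array([291. , 219.6]), 0.8)] [ 0.5307 -0.014   0.125 ]
window_right [(array([353.5, 216. ]), 0.9)] [ 0.5377 -0.1443  0.125 ]
vent_top [(array([291. , 227.7]), 0.76)] [ 0.515  -0.0152  0.107 ]
clamp_top [(array([350.8, 221. ]), 0.9)] [ 0.5289 -0.1431  0.105 ]
cast [(array([415.2, 232.5]), 0.65)] [ 0.509  -0.3211  0.    ]
jar [(array([224.9, 188.8]), 0.91), (array([414.1, 231.1]), 0.64)] [0.6181 0.1377 0.    ]
bowl [(array([231.9, 247.2]), 0.56)] [0.4754 0.1193 0.    ]
ring [(array([393.4, 158.5]), 0.73)] [ 0.692  -0.2809  0.    ]
wrist 65.70646984690485 261.8654784385156 188.758707099126 [0.1238 0.6671 0.3742]
press [] 
window_left [] 
window_right [] 
vent_top [] 
clamp_top [] 
cast [] 
jar [] 
bowl [] 
ring [] 
1.5
```

View pics/scene0.png

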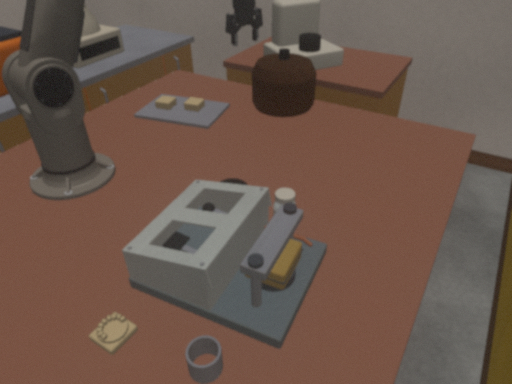

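View pics/top0.png

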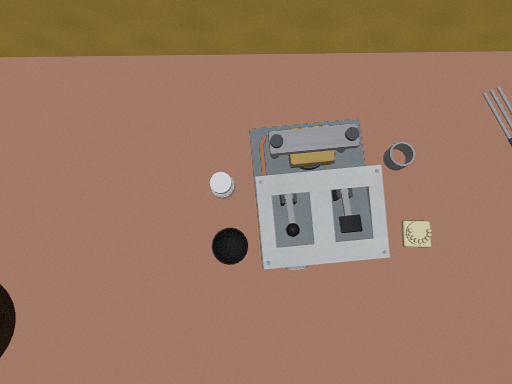

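```bash
python3 - <<'E'
import cv2
a=cv2.imread('pics/top0.png')[150:290,260:400]; b=cv2.imread('pics/scene0.png')[150:290,130:270]
a=cv2.resize(a,(400,400),interpolation=3);b=cv2.resize(b,(400,400),interpolation=3)
cv2.imwrite('pics/zoom0.png',cv2.hconcat([a,b]))
E
```

```text
(no output)
```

View pics/zoom0.png

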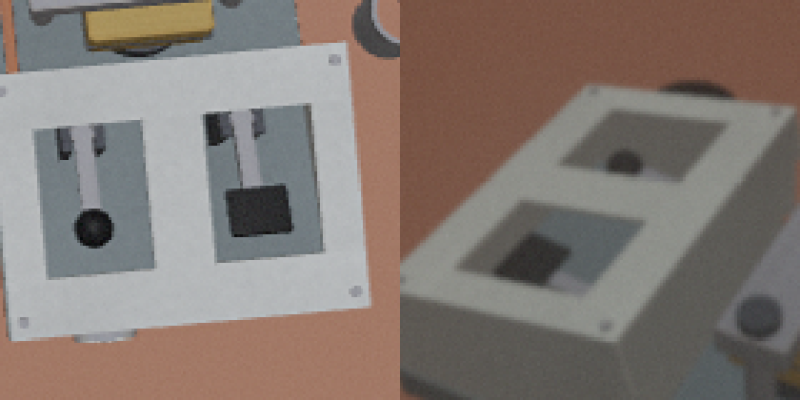

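```bash
cat > fit.py <<'E'
from h import *
from scipy.optimize import least_squares
np.set_printoptions(precision=4,suppress=True)
p=bot.read_camera('top'); s=bot.read_camera('scene')
z=lambda L,ox,oy:[np.array([ox+(U+.5)*.35-.5,oy+(V+.5)*.35-.5]) for U,V in L]
lw=z([(33,128),(142,120),(155,268),(46,278)],260,150)
rw=z([(204,115),(310,104),(324,252),(215,263)],260,150)
t=np.tan(np.radians(10))
def M(yc,k): return [(x,yc+y,.125+k*0+x*t) for x,y in [(55,40),(55,-40),(-55,-40),(-55,40)] for x,y in [(x/1000,y/1000)]]
mod=M(.062,0)+M(-.062,0); obs=lw+rw
def W(q,m): c,si=np.cos(q[2]),np.sin(q[2]); return np.array([q[0]+c*m[0]-si*m[1],q[1]+si*m[0]+c*m[1],m[2]])
f=lambda q:np.concatenate([proj(p,W(q,m))-o for m,o in zip(mod,obs)])
r=least_squares(f,[.53,-.08,0]); print(r.x,np.degrees(r.x[2]),r.fun.reshape(-1,2))
for m in [(-.02,.062,.109),(-.02,-.062,.107)]: print('model lever',W(r.x,m))
b=z([(94,228)],260,150)[0]; print('ball centre top',atz(p,b,.094),atz(p,b,.088))
c=z([(260,211)],260,150)[0]; print('paddle top',atz(p,c,.107),atz(p,c,.102))
b2=z([(624,163)],0,0)[0]; 
s1=np.array([130+(224.5)*.35-.5,150+163.5*.35-.5]); print('tri ball',tri([ray(p,b),ray(s,s1)]))
c1=np.array([130+(133)*.35-.5,150+259.5*.35-.5]); print('tri paddle',tri([ray(p,c),ray(s,c1)]))
print('pot base',atz(s,(283,108),0),'pot lid z',[atz(s,(285,52),z) for z in (.1,.15,.2)])
print(bot.get_obs()['t'])
E
python3 fit.py
```

```text
[ 0.5369 -0.0792  0.0843] 4.829787803814997 [[-0.0638 -0.2368]
 [-0.0399 -0.8382]
 [ 0.0983  0.5886]
 [ 0.1143  0.4615]
 [-0.7291 -0.9603]
 [ 0.3998 -0.5166]
 [ 0.1259  0.9543]
 [ 0.087   0.4821]]
model lever [ 0.5117 -0.0191  0.109 ]
model lever [ 0.5222 -0.1426  0.107 ]
ball centre top [ 0.512  -0.0195  0.094 ] [ 0.5123 -0.02    0.088 ]
paddle top [ 0.5234 -0.1421  0.107 ] [ 0.5237 -0.1433  0.102 ]
tri ball (array([ 0.5119, -0.0187,  0.1003]), [np.float64(0.00040371739781729164), np.float64(0.0004037173978173006)])
tri paddle (array([ 0.5241, -0.142 ,  0.105 ]), [np.float64(0.0007699289832352018), np.float64(0.0007699289832352423)])
pot base [0.3176 0.7101 0.    ] pot lid z [array([0.1556, 1.0296, 0.1   ]), array([0.2288, 0.8871, 0.15  ]), array([0.3019, 0.7446, 0.2   ])]
1.6
```

{"op": "step_arm", "data": {
  "increments": [
    [0,0,0,0,0,-7.17,1],
    [0,0,0,0,0,-7.17,1],
    [0,0,0,0,0,-7.17,1],
    [-1,0.3,0,0,0,0,1],
    [-2,0.8,0,0,0,0,1],
    [-2,0.8,0,0,0,0,1],
    [-2,0.8,0,0,0,0,1],
    [-2,0.8,0,0,0,0,1],
    [-2,0.8,0,0,0,0,1],
    [-2,0.8,0,0,0,0,1],
    [-2,0.8,0,0,0,0,1],
    [-2,0.8,0,0,0,0,1],
    [-2,0.8,0,0,0,0,1],
    [-2,0.8,0,0,0,0,1],
    [-2,0.8,0,0,0,0,1],
    [-2,0.8,0,0,0,0,1],
    [-2,0.8,0,0,0,0,1],
    [-2,0.8,0,0,0,0,1],
    [-2,0.8,0,0,0,0,1],
    [-2,0.8,0,0,0,0,1]
  ],
  "squeeze": 40
}}

```text
t: 3.6
eef_pos: [0.3526, 0.3269, 0.2314]
tool_rot: [-0.0, 0.679, 0.735, 0.0]
contact_force: [0.8, -0.5, -0.1]
gripper_width: 0.0
```

{"op": "step_arm", "data": {
  "increments": [
    [-2,0.7,0,0,0,0,1],
    [-2,0.7,0,0,0,0,1],
    [-2,0.7,0,0,0,0,1],
    [-2,0.7,0,0,0,0,1],
    [-2,0.7,0,0,0,0,1],
    [-2,0.7,0,0,0,0,1],
    [-2,0.7,0,0,0,0,1],
    [-2,0.7,0,0,0,0,1],
    [-2,0.7,0,0,0,0,1],
    [-2,0.7,0,0,0,0,1],
    [-2,0.7,0,0,0,0,1],
    [-2,0.7,0,0,0,0,1],
    [-2,0.7,0,0,0,0,1],
    [-2,0.7,0,0,0,0,1],
    [-2,0.7,0,0,0,0,1],
    [-2,0.7,0,0,0,0,1],
    [-2,0.7,0,0,0,0,1],
    [-1,0.5,0,0,0,0,1],
    [0,0,0,0,0,0,1],
    [0,0,0,0,0,0,1]
  ]
}}

```text
t: 5.6
eef_pos: [0.5047, -0.0092, 0.2312]
tool_rot: [-0.0, 0.677, 0.736, 0.0]
contact_force: [-0.2, 0.5, -0.6]
gripper_width: 0.003
```

```bash
python3 - <<'E'
from h import *
np.set_printoptions(precision=4,suppress=True)
o=bot.get_obs();print(o['t'],o['eef_pos'],o['tool_rot'],o['gripper_width'])
w=bot.read_camera('wrist');s=bot.read_camera('scene');save(s,'s1');save(w,'w1')
for q,X in [('vent_top',(.512,-.019,.107)),('clamp_top',(.5237,-.1425,.105)),('window_left',(.5317,-.0174,.125)),('window_right',(.5421,-.141,.125))]:
    r=bot.pinpoint(w,q)
    print(q,[(a['point'],a['score'],atz(w,a['point'],X[2],True)) for a in r[:1]],proj(w,X,True))
cv2.imwrite('pics/j1.png',cv2.resize(cv2.hconcat([cv2.imread('pics/w1.png'),cv2.imread('pics/s1.png')]),(800,300)))
E
```

```text
5.6 [ 0.5047 -0.0092  0.2312] [-0.0003  0.6773  0.7357  0.0001] 0.0032012812932853785
vent_top [([248.9, 192.7], 0.71, array([ 0.5159, -0.0208,  0.107 ]))] [251.0713 188.9436]
clamp_top [([131.4, 186.0], 0.83, array([ 0.5196, -0.14  ,  0.105 ]))] [129.4421 189.7306]
window_left [([251.9, 214.0], 0.86, array([ 0.53  , -0.0163,  0.125 ]))] [250.6029 215.6676]
window_right [] [123.7916 213.8603]
```

View pics/j1.png

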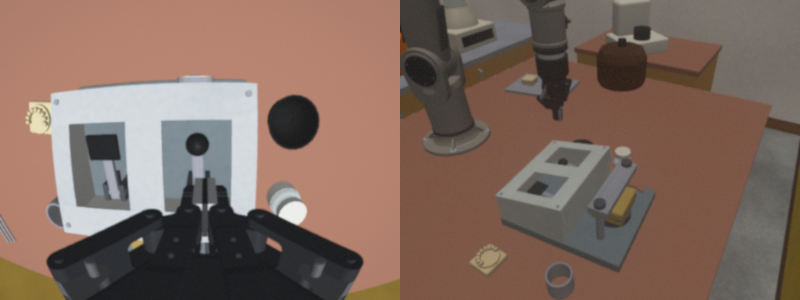

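View pics/w1.png

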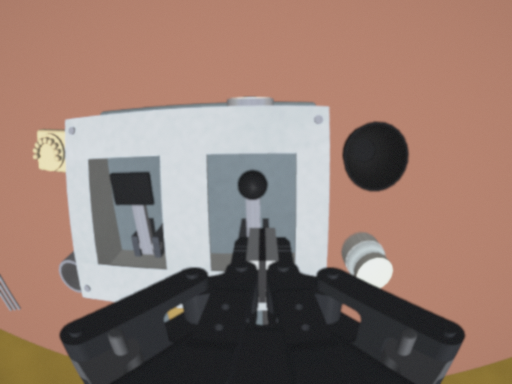

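```bash
python3 - <<'E'
from h import *
np.set_printoptions(precision=4,suppress=True)
w=bot.read_camera('wrist')
print(atz(w,(252.5,184.7),.092,True),atz(w,(132,187.5),.105,True))
# window corners (wrist), guard surface
q=[.5369,-.0792,.0843];c,s=np.cos(q[2]),np.sin(q[2])
for yc in(.062,-.062):
  for x,y in [(.054,.04),(.054,-.04),(-.054,-.04),(-.054,.04)]:
    y+=yc; print((x,round(y,3)),proj(w,(q[0]+c*x-s*y,q[1]+s*x+c*y,.125+x*.1763),True))
E
```

```text
[ 0.5124 -0.018   0.092 ] [ 0.5217 -0.1394  0.105 ]
(0.054, 0.102) [293.1994 271.4362]
(0.054, 0.022) [209.1863 270.8516]
(-0.054, 0.022) [205.5624 154.4944]
(-0.054, 0.102) [295.4984 154.277 ]
(0.054, -0.022) [165.5189 268.8121]
(0.054, -0.102) [ 96.4897 263.0566]
(-0.054, -0.102) [ 87.3466 158.0789]
(-0.054, -0.022) [159.2241 155.4387]
```

{"op": "step_arm", "data": {
  "increments": [
    [-0.5,0.3,0,0,0,0,1],
    [-0.5,0.35,0,0,0,0,1],
    [0,0,1.5,0,0,0,1],
    [0,0,2,0,0,0,1],
    [0,0,2,0,0,0,1],
    [0,0,2,0,0,0,1],
    [0,0,1,0,0,0,1],
    [0,0,0,0,0,0,1],
    [0,0,0,0,0,0,1],
    [0,0,0,0,0,0,1]
  ]
}}

```text
t: 6.95
eef_pos: [0.5132, -0.0194, 0.1473]
tool_rot: [0.001, 0.677, 0.736, 0.001]
contact_force: [0.2, -0.3, -0.6]
gripper_width: -0.001
```

```bash
python3 - <<'E'
from h import *
s=bot.read_camera('scene');t=bot.read_camera('top');w=bot.read_camera('wrist')
save(w,'w2')
a=cv2.resize(s['pixels'][100:260,150:310,::-1],(400,400),interpolation=3);b=cv2.resize(w['pixels'][:,:,::-1],(533,400))[:,66:466]
cv2.imwrite('pics/j2.png',cv2.hconcat([a,b]))
E
```

```text
(no output)
```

View pics/j2.png

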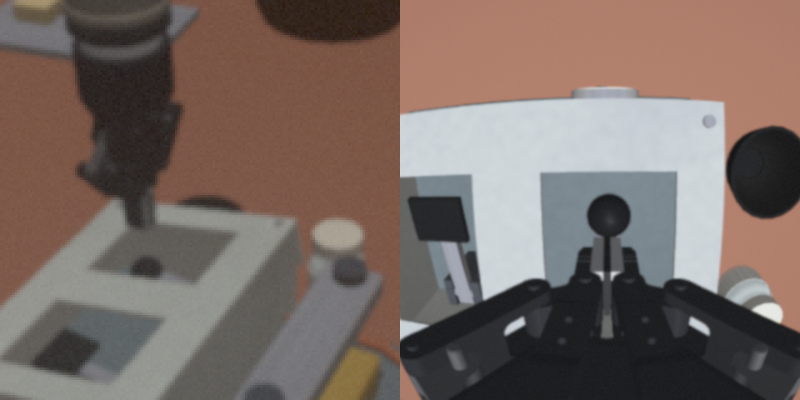

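```bash
python3 - <<'E'
from h import *
s=bot.read_camera('scene')
for U,V in [(82,175),(112,188),(172,140),(180,108),(128,215),(140,228)]:
    o,v=ray(s,(150+U*.4,100+V*.4)); print((U,V),o+v*(.513-o[0])/v[0])
E
```

```text
(82, 175) [ 0.513      -0.08126147  0.23422993]
(112, 188) [ 0.513      -0.0494258   0.20342002]
(172, 140) [0.513      0.03432643 0.2041005 ]
(180, 108) [0.513      0.04916937 0.22832171]
(128, 215) [ 0.513      -0.03401122  0.16697474]
(140, 228) [ 0.513      -0.02055648  0.14478812]
```

{"op": "step_arm", "data": {
  "increments": [
    [0,0,1,0,0,0,1],
    [0,0,1,0,0,0,1],
    [0,0,1,0,0,0,1],
    [0,0,0.4,0,0,0,1],
    [0,0,0.4,0,0,0,1],
    [0,0,0.4,0,0,0,1],
    [0,0,0.4,0,0,0,1],
    [0,0,0.4,0,0,0,1],
    [0,0,0.3,0,0,0,1],
    [0,0,0,0,0,0,1],
    [0,0,0,0,0,0,1]
  ]
}}

```text
t: 8.25
eef_pos: [0.5131, -0.0192, 0.0933]
tool_rot: [0.0, 0.677, 0.736, 0.0]
contact_force: [0.4, -0.3, -0.3]
gripper_width: -0.003
```

{"op": "step_arm", "data": {
  "increments": [
    [0,0,0.2,0,0,0,1],
    [0,0,0.2,0,0,0,1],
    [0,0,0.2,0,0,0,1],
    [0,0,0,0,0,0,1],
    [0,0,0,0,0,0,1]
  ]
}}

```text
t: 8.75
eef_pos: [0.5126, -0.0192, 0.0872]
tool_rot: [0.0, 0.677, 0.736, 0.0]
contact_force: [0.5, -0.2, 0.9]
gripper_width: -0.002
```

```bash
python3 - <<'E'
from h import *
o=bot.get_obs();print(o['eef_pos'],o['contact_force'])
s=bot.read_camera('scene');w=bot.read_camera('wrist')
save(w,'w3')
a=cv2.resize(s['pixels'][100:260,150:310,::-1],(400,400),interpolation=3);b=cv2.resize(w['pixels'][:,:,::-1],(533,400))[:,66:466]
cv2.imwrite('pics/j3.png',cv2.hconcat([a,b]))
E
```

```text
[ 0.5126095  -0.0191967   0.08721468] [ 0.45937286 -0.2259419   0.85403625]
```

View pics/j3.png

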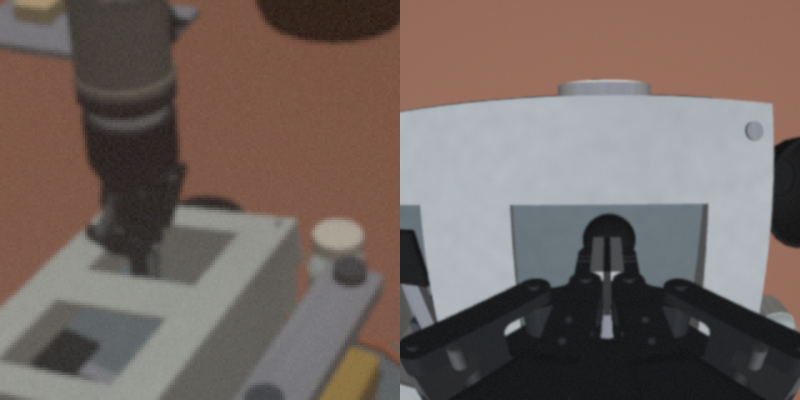

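{"op": "step_arm", "data": {
  "increments": [
    [0,0,0.1,0,0,0,1],
    [0,0,0.1,0,0,0,1],
    [0,0,0,0,0,0,1]
  ]
}}

```text
t: 9.15
eef_pos: [0.5127, -0.0192, 0.0862]
tool_rot: [-0.0, 0.677, 0.736, 0.0]
contact_force: [-2.8, 0.9, 12.0]
gripper_width: -0.003
```

{"op": "step_arm", "data": {
  "increments": [
    [0,0,-0.5,0,0,0,1],
    [0,0,-1.5,0,0,0,1],
    [0,0,-2,0,0,0,1],
    [0,0,-2,0,0,0,1],
    [0,0,-2,0,0,0,1],
    [0,0,0,0,0,0,1],
    [-1.3,0,0,0,0,0,1],
    [-2,0,0,0,0,0,1],
    [-2,0,0,0,0,0,1],
    [-2,0,0,0,0,0,1],
    [-2,0,0,0,0,0,1],
    [-2,0,0,0,0,0,1],
    [-1,0,0,0,0,0,1],
    [0,0,0,0,0,0,1],
    [0,0,0,0,0,0,1]
  ]
}}

```text
t: 10.65
eef_pos: [0.5222, -0.1414, 0.1646]
tool_rot: [-0.001, 0.677, 0.736, -0.0]
contact_force: [0.4, 0.5, 0.4]
gripper_width: 0.0
```

```bash
python3 - <<'E'
from h import *
np.set_printoptions(precision=4,suppress=True)
o=bot.get_obs();print(o['eef_pos'],o['contact_force'])
s=bot.read_camera('scene');w=bot.read_camera('wrist');t=bot.read_camera('top')
save(w,'w4');save(s,'s4');save(t,'t4')
for n,p in (('s',s),('t',t),('w',w)):
  for q in ('vent_top','clamp_top'):
    print(n,q,[(a['point'],a['score']) for a in bot.pinpoint(p,q)[:1]])
print('exp up',proj(s,(.512,-.019,.109)),'down',proj(s,(.512,-.019,.087)))
a=cv2.resize(s['pixels'][120:280,130:290,::-1],(400,400),interpolation=3);b=cv2.resize(w['pixels'][:,:,::-1],(533,400))[:,66:466]
cv2.imwrite('pics/j4.png',cv2.hconcat([a,b]))
E
```

```text
[ 0.5222 -0.1414  0.1646] [0.4495 0.46   0.3611]
s vent_top [([280.7, 214.4], 0.25)]
s clamp_top [([176.8, 240.4], 0.56)]
t vent_top [([291.1, 230.1], 0.8)]
t clamp_top [([350.0, 222.7], 0.76)]
w vent_top [([403.9, 196.7], 0.79)]
w clamp_top [([261.3, 205.0], 0.64)]
exp up [207.5096 203.7275] down [208.3667 211.4352]
```

View pics/j4.png

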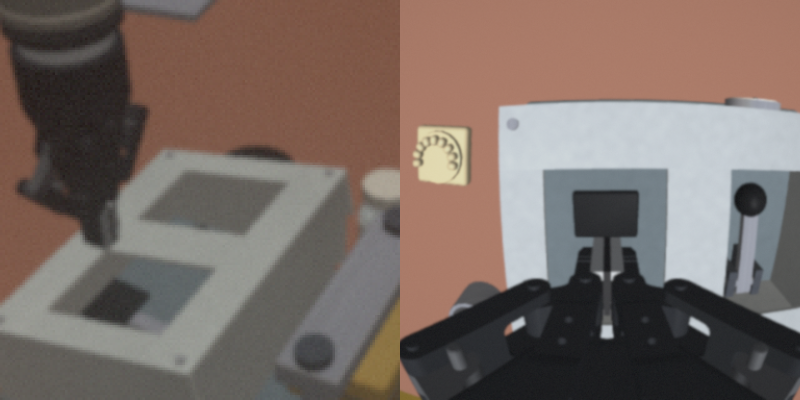

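{"op": "step_arm", "data": {
  "increments": [
    [0,0,1,0,0,0,1],
    [0,0,1.5,0,0,0,1],
    [0,0,1.5,0,0,0,1],
    [0,0,1,0,0,0,1],
    [0,0,0.4,0,0,0,1],
    [0,0,0.4,0,0,0,1],
    [0,0,0.4,0,0,0,1],
    [0,0,0.4,0,0,0,1],
    [0,0,0.4,0,0,0,1],
    [0,0,0.4,0,0,0,1],
    [0,0,0.3,0,0,0,1],
    [0,0,0,0,0,0,1],
    [0,0,0,0,0,0,1]
  ]
}}

```text
t: 12.4
eef_pos: [0.5234, -0.1417, 0.0883]
tool_rot: [0.001, 0.677, 0.736, 0.0]
contact_force: [0.4, 0.7, 0.1]
gripper_width: -0.001
```

{"op": "step_arm", "data": {
  "increments": [
    [0,0,0.2,0,0,0,1],
    [0,0,0.2,0,0,0,1],
    [0,0,0,0,0,0,1]
  ]
}}

```text
t: 12.7
eef_pos: [0.5237, -0.1417, 0.0856]
tool_rot: [0.0, 0.677, 0.736, 0.001]
contact_force: [-4.5, 2.6, 14.9]
gripper_width: 0.002
```

{"op": "step_arm", "data": {
  "increments": [
    [0,0,0.05,0,0,0,1],
    [0,0,0,0,0,0,1],
    [0,0,0,0,0,0,1],
    [0,0,0,0,0,0,1]
  ]
}}

```text
t: 13.1
eef_pos: [0.5237, -0.1417, 0.0855]
tool_rot: [0.001, 0.677, 0.736, 0.001]
contact_force: [-5.8, 2.0, 18.4]
gripper_width: 0.001
```

At the stop (force rises, no further travel). Retract straight up.

{"op": "step_arm", "data": {
  "increments": [
    [0,0,-0.5,0,0,0,1],
    [0,0,-1.5,0,0,0,1],
    [0,0,-2,0,0,0,1],
    [0,0,-2,0,0,0,1],
    [0,0,-2,0,0,0,1],
    [0,0,-2,0,0,0,1],
    [0,0,-2,0,0,0,1],
    [0,0,-2,0,0,0,1],
    [0,0,-1,0,0,0,1],
    [0,0,0,0,0,0,1],
    [0,0,0,0,0,0,1],
    [0,0,0,0,0,0,1]
  ]
}}

```text
t: 14.3
eef_pos: [0.522, -0.1416, 0.2326]
tool_rot: [-0.001, 0.677, 0.736, -0.001]
contact_force: [-0.1, 0.2, 0.2]
gripper_width: 0.004
```

```bash
python3 - <<'E'
from h import *
np.set_printoptions(precision=4,suppress=True)
o=bot.get_obs();print(o['t'],o['eef_pos'],o['contact_force'])
s=bot.read_camera('scene');w=bot.read_camera('wrist');t=bot.read_camera('top')
save(t,'t5')
for q in ('cast','jar','bowl','ring'):
    print(q,[(a['point'],a['score'],atz(t,a['point'],0)) for a in bot.pinpoint(t,q)[:1]])
print('clamp exp up',proj(s,(.523,-.142,.107)),'down',proj(s,(.523,-.142,.085)),[(a['point'],a['score']) for a in bot.pinpoint(s,'clamp_top')[:1]])
for h in (.107,.085): print('wrist clamp',h,proj(w,(.523,-.142,h),True))
for h in (.094,.072): print('wrist ball c',h,proj(w,(.512,-.019,h),True))
print([(q,a['point']) for q in('vent_top','clamp_top') for a in bot.pinpoint(w,q)[:1]])
a=cv2.resize(s['pixels'][120:280,130:290,::-1],(400,400),interpolation=3);b=cv2.resize(w['pixels'][:,:,::-1],(533,400))[:,66:466]
cv2.imwrite('pics/j5.png',cv2.hconcat([a,b]))
E
```

```text
14.3 [ 0.522  -0.1416  0.2326] [-0.0614  0.1823  0.1885]
cast [([415.0, 233.1], 0.58, array([ 0.5076, -0.3205,  0.    ]))]
jar [([226.3, 188.0], 0.87, array([0.6201, 0.1342, 0.    ]))]
bowl [([227.5, 247.2], 0.56, array([0.4754, 0.1299, 0.    ]))]
ring [([393.3, 158.5], 0.57, array([ 0.692 , -0.2807,  0.    ]))]
clamp exp up [175.1183 239.4071] down [176.5905 247.3743] [([177.0, 248.4], 0.67)]
wrist clamp 0.107 [261.6751 182.981 ]
wrist clamp 0.085 [261.6826 177.1826]
wrist ball c 0.094 [380.9995 179.3509]
wrist ball c 0.072 [373.6546 174.254 ]
[('vent_top', [376.9, 177.4]), ('clamp_top', [263.7, 172.9])]
```

View pics/j5.png

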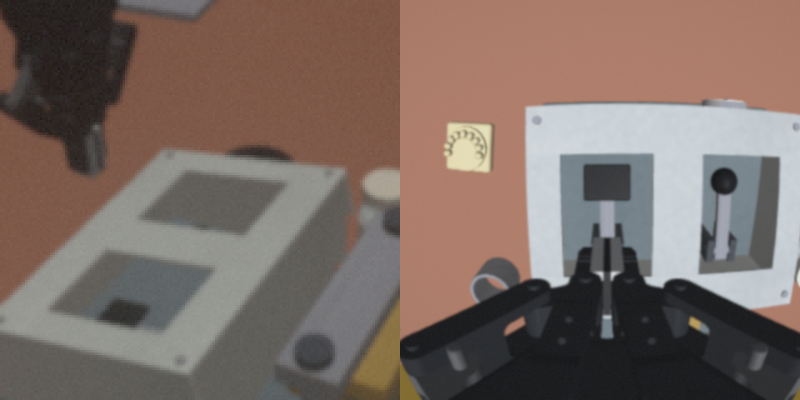

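```bash
python3 -c "
from station import bot
print(bot.hand_in(),bot.get_obs()['t'])"
```

```text
the job is handed in; nothing more can be done
the job is handed in; nothing more can be done
```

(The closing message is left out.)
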